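# Set the gap of a drilled-plate fixture with a spacer and hold it closed

## Task

Stand the steel spacer upright in whichever gap between the sliding drilled plate and an end stop of the fixture is wide enough to take it as the plate now stands (do not shift the plate to make room), down on the bed and about centred across it, and let go of it. Then slide the plate by its bar until it closes flush on the spacer, and finish while still holding the plate pressed firmly, with some 10 N, against it so that a colleague could tighten the bolts. Leave everything else on the table where it is.

Things in the scene. Friction and masses are not known exactly. Their poses are not given: they have to be found in the camera images.
- fixture: dark steel fixture fixed to the table: bed 120 mm (its x) by 234 mm (its y), 12 mm thick, an end stop at each end of its y: blocks as wide as the bed, 22 mm thick, tops 34 mm above the table, inner faces at y = +95 and -95 mm. A drilled aluminium plate slides along y between them. Origin under the bed's centre, at table height; z up; yaw up to 0.3 rad.
- plate (a joint): position (m) of the plate along the fixture's y, 0 centred, growing to +y. Plate 100 (x) by 140 (y) mm, top 30 mm above the table; nuts to 37 mm height at x = +-38 mm. Gap at the +y stop is 25 mm minus this value, at the -y stop 25 mm plus it; both open from above and at the ends. The plate cannot be lifted, slides against 2 N friction without spring, stays where left.
- plate_bar (a point): grip bar on the middle of the plate: 16 mm thick along the fixture's y, 40 mm long along its x, rising from the plate's top (30 mm above the table) to 65 mm. The point is the bar's centre, 47 mm above the table, and moves with the plate.
- spacer: loose steel spacer, 0.2 to 0.4 kg, standing upright on the table: slab 60 mm long (its x), 20 mm thick (its y), 30 mm high, and on top a thinner grip tab 34 mm long (x), 12 mm thick (y), from 30 to 55 mm height. Origin under its centre; z up. It goes into the gap with its 20 mm thickness along the fixture's y; either way round is right.
- wedge: bystander: small stepped steel wedge 70 x 24 mm, 22 mm high at its thick end, lying beside the fixture on the side away from the robot; origin under its centre
- nut_a: bystander: large hexagonal steel nut, 30 mm across, 16 mm high, lying beside the fixture on the robot's side; origin under its centre
- nut_b: bystander: same kind of nut (30 mm across, 16 mm high), lying about 0.1 m from the spacer, off one end of its length; origin under its centre
- wrench: bystander: steel wrench 170 mm long lying on the table, low; origin at its middle, on the underside
- can: bystander: plain grey can, 60 mm diameter, 80 mm high, standing; origin under its centre
- bin: bystander: yellow stock bin 200 x 130 x 100 mm with nuts, on the left of the table; origin under its centre
There are look-alikes about, which are no part of the job. What is shaped like the spacer but pink or yellow is not meant.

How it is judged:
By the outcome, as a careful person would: the job done as asked, in the order asked, and still so for the second after the job is handed in, while the arm keeps its last pose, push and grip.
It also fails if it takes over 51 s, if anything falls off the work surface, if the arm or the gripper's body presses on something with over 40 N, if the wrist force passes 120 N, or if a joint passes its speed limit or range.

## Robot

A 6-joint arm with a two-finger parallel gripper is mounted at the origin on the work surface. World frame = base frame: x ahead of the robot, y to its left, z up, the work surface at z = 0. Lengths are in mm, angles in rad, forces in N, time in s.
With the tool pointing down it reaches from about 275 to 750 mm from the base axis. Payload 10.2 kg.
Tool frame: the origin (TCP) lies between the finger pads; the fingertips stand 17 mm ahead of it and the grasp point (between the pads) lies 2 mm behind it; z points along the fingers, y is the line along which they close (so a half turn about z gives the same grasp; the last joint's range is limited). The gripper opens to 85 mm and grips with 20 to 120 N. Pads are 22 mm wide; open, the fingers measure 114 mm over their backs; the gripper's body (76 mm by 85 mm) begins 54 mm behind the grasp point. The pads swing forward as they close: fully open they stand 13 mm farther back than shut.
Start: joints at [-1.473, 0.313, 1.498, -0, 1.331, -0.223], TCP at [165.533, -498.227, 248.294] pointing down, gripper open.
Joint ranges: [-2.94, 2.94], [-0.97, 2.17], [0.19, 2.56], [-1.23, 4.37], [0.02, 3.11], [-2.88, 2.88]. Speed limits (rad/s): [2.39, 2.39, 3.01, 3.14, 3.14, 3.14].

## Interface

Orientations are given as a unit quaternion [w, x, y, z].
In Python, from rig import * gives the robot as it stands.
- The arm moves only by the tool step_arm, never from a script. Its argument "commands" is text: rows parted by semicolons, each of 7 numbers parted by spaces: the opening, from 0 (shut) to 1 (fully open), then the shift along the tool's x, y, z in cm, then the turn, a rotation vector about the tool's x, y, z in rad. In form: hand x y z rx ry rz; .... A call has 1 to 20 rows; each row is the pose to reach, as a shift and turn from the pose commanded when the call began, along the tool's axes at that moment; what a row does not reach only later rows make up. A row lasts 1/12 s, in which the tool goes at most 41.7 mm and 7.16 degrees, less where a joint would pass 70% of its speed; a pose out of reach is approached as far as the arm can. A call with a gripper value outside its range is refused whole. The fingers move at their own pace and stop on an object; "newtons" is the grip in N (left out, the last holds). Time passes only in rows, so rows that repeat a pose let the fingers close. It gives the time, the measured TCP pose, the force, the opening and the grip force at its end, in the units of the state.
- sense(): the state, without advancing time (a new reading comes with each control period).
- capture(name): name is "side" or "top"; returns the picture (400x640x3 uint8, red, green, blue); there is no depth.
- camera_model(name): a dict with "mtx" (3x3 intrinsics, pixels), "eye" and "rotation" of the camera in the world. Camera axes: x right, y down, z forward; pixel columns grow to the right and rows downward; lengths in mm; the calibration is good to about 2 mm. A picture is of the moment at which its call begins. camera_model takes no time and is no camera call.
- finish_job(): hands the job in; it is judged then, once.
Trained networks look in the newest picture that a camera, given by its name, has taken for a name from the list of things; names that differ only in an ending like _2 or _b are one class to them, and where a whole thing is asked for, a point or a joint stands for the part that bears it (a point fixed in the world has none). Each returns a list of dicts, best first, with "score" (0 to 1); they miss things now and then, are a little off and sometimes report something else, mostly with a low value. They report only what shows in the picture. A call takes as long as a camera call. They do not tell look-alikes from the thing itself.
- search_frame(camera, label): "rect" ([centre column, centre row, width, height] in pixels, round what is visible of it).
- trace(camera, label): "mask" (400x640 bool, what is visible of it) and "rect" ([centre column, centre row, width, height] in pixels, round what is visible of it).
- spot_point(camera, label): "xy" ([column, row] in pixels: a listed point, or the origin of a listed thing).
The state is a dict: "time_s": time; "joints": joint angles; "dq": joint speeds; "tau": joint torques, N m; "eef_pos": TCP position; "ee_rot": TCP orientation; "force": force on the tool from outside, world axes, zero at the start; "wrist_torque": the same for the moment, N m; "grip_width": opening from 0.0 (shut) to 1.0 (fully open); "grip_force": force on a finger pad.
Only numpy, scipy, OpenCV 4.12 (cv2) and the standard library are available. Lean on these libraries where they do the work, as an engineer would, in place of code of your own. Each camera call takes 0.05 s, during which the arm holds its last target. There are 200 camera calls.

## Working session

There is one attempt and no reset: what is moved stays moved. The work goes in short steps, Python scripts to look and compute and a tool call to move; the robot and the scene stay as the last step left them, time stands still between calls to the robot, and variables do not carry over. Pictures are saved under pics/ and viewed, at most 10 in all, crops included, and the job is handed in when it is done.

Besides the shell and the picture viewer there is one more tool, called after ">>>" by a JSON object that holds its "name" and its "arguments", one argument or row to a line. step_arm: Moves the arm, as the interface text tells. Its arguments: {"type":"object","properties":{"commands":{"type":"string"},"newtons":{"type":"number"}},"required":["commands"]}

```bash
mkdir -p pics
cat > h.py <<'E'
from rig import *
import numpy as np, cv2
def ray(cam,uv):
    m=camera_model(cam);R=np.array(m["rotation"]);K=np.array(m["mtx"]);e=np.array(m["eye"])
    return e,R@np.linalg.inv(K)@np.array([uv[0],uv[1],1.])
def at(cam,uv,z):
    e,d=ray(cam,uv);return (e+d*(z-e[2])/d[2])[:2]
def proj(cam,P):
    m=camera_model(cam);R=np.array(m["rotation"]);K=np.array(m["mtx"]);e=np.array(m["eye"])
    q=(np.atleast_2d(P)-e)@R@K.T;return q[:,:2]/q[:,2:]
E
python3 - <<'E'
from h import *
for c in("top","side"):
    cv2.imwrite(f"pics/{c}0.png",capture(c)[:,:,::-1])
    m=camera_model(c);print(c,np.round(m["eye"]),np.round(m["rotation"],3).tolist(),np.round(m["mtx"],1).tolist())
# check rotation convention: table centre should project in the image
print(proj("top",[[450,0,0],[165,-498,230]]),proj("side",[[450,0,0],[165,-498,230]]))
for l in["fixture","plate","spacer"]:
    for r in search_frame("top",l): print(l,np.round(r["rect"]),round(r["score"],2))
for l in["plate_bar","fixture","spacer","nut_a","wedge","can","wrench"]:
    for r in spot_point("top",l): print(l,np.round(r["xy"],1),round(r["score"],2),at("top",r["xy"],47 if l=="plate_bar" else 0).round(1))
print(sense())
E
```

```text
top [ 396.   14. 1226.] [-0.021, 0.707, -0.706, 0.027] [[374.0, 0.0, 318.5], [0.0, 374.0, 202.8], [0.0, 0.0, 1.0]]
side [140. 953. 821.] [0.082, -0.14, 0.886, -0.433] [[438.0, 0.0, 310.9], [0.0, 438.0, 208.3], [0.0, 0.0, 1.0]]Traceback (most recent call last):
  File "<stdin>", line 6, in <module>
  File "h.py", line 10, in proj
    q=(np.atleast_2d(P)-e)@R@K.T;return q[:,:2]/q[:,2:]
      ~~~~~~~~~~~~~~~~~~~~^~
ValueError: matmul: Input operand 1 has a mismatch in its core dimension 0, with gufunc signature (n?,k),(k,m?)->(n?,m?) (size 4 is different from 3)
```

View pics/top0.png

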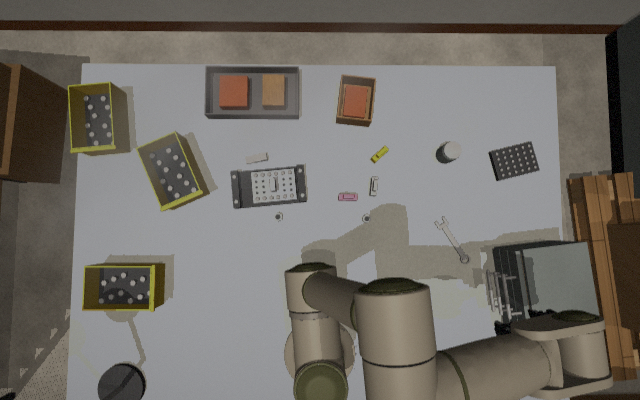

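View pics/side0.png

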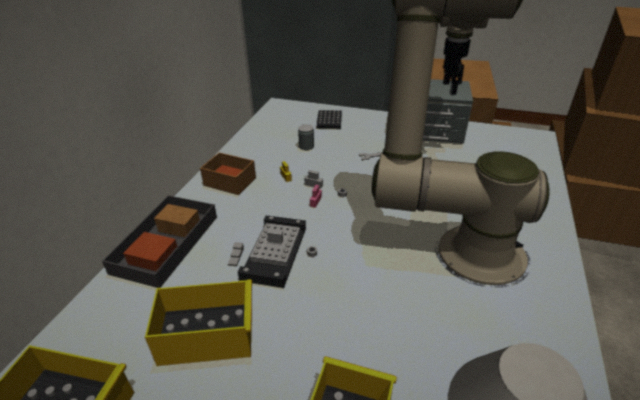

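The top picture shows the fixture at about (269,187) with the plate shifted left and a visible gap on its right. The grey spacer is at (374,186), with a pink look-alike at (347,197) and a yellow one at (380,154). The camera rotation is a quaternion.

```bash
python3 - <<'E'
s=open('h.py').read().replace('R=np.array(m["rotation"])','R=q2R(m["rotation"])').replace("import numpy as np, cv2","import numpy as np, cv2\nfrom scipy.spatial.transform import Rotation as Ro\ndef q2R(q): return Ro.from_quat(np.roll(q,-1)).as_matrix()")
open('h.py','w').write(s)
E
python3 - <<'E'
from h import *
im=capture("top");capture("side")
print(proj("top",[[450,0,0],[165,-498,230]]),proj("side",[[450,0,0],[165,-498,230]]))
for c in("top","side"):
  for l in["plate_bar","fixture","spacer","nut_a","wedge","can","wrench"]:
    for r in spot_point(c,l): print(c,l,np.round(r["xy"],1),round(r["score"],2),at(c,r["xy"],47 if l=="plate_bar" else 0).round(1))
for l in["fixture","spacer","plate"]:
  for r in trace("top",l):
    cs,_=cv2.findContours(r["mask"].astype(np.uint8),0,2);c=max(cs,key=len);print(l,round(r["score"],2),cv2.minAreaRect(c),r["mask"].sum())
print({k:np.round(v,3).tolist() for k,v in sense().items()})
crop=cv2.resize(im[140:230,220:400,::-1],None,fx=4.4,fy=4.4,interpolation=cv2.INTER_CUBIC);cv2.imwrite("pics/crop.png",crop)
E
```

```text
[[319.45275137 212.00041843]
 [509.87092442 316.89851219]] [[320.89358248 220.93040718]
 [447.84399419  91.92495845]]
top plate_bar [272.7 186.5] 0.66 [528.5 148.7]
top fixture [266.2 186.3] 0.96 [534.4 175.5]
top spacer [376.8 154.1] 0.57 [ 642.8 -190.2]
top spacer [349.4 195.2] 0.51 [505.6 -98.6]
top spacer [370.9 185.5] 0.42 [ 537.9 -169.7]
top nut_a [366.8 217.1] 0.59 [ 433.5 -155.4]
top nut_a [278.4 218. ] 0.58 [430.1 134.4]
top wedge [256.3 157.5] 0.6 [630.1 209.2]
top wedge [267.5 186.9] 0.29 [532.4 171.2]
top can [446.  153.5] 0.81 [ 645.5 -420.8]
top wrench [453.5 240.4] 0.64 [ 357.7 -439.1]
side plate_bar [276.4 237.4] 0.8 [524.9 155.5]
side fixture [384.8 156.4] 0.74 [ 340.9 -416.4]
side fixture [270.7 250.9] 0.65 [542.1 163.4]
side spacer [311.8 186.9] 0.82 [ 531.7 -158.9]
side spacer [315.7 202.8] 0.71 [492.5 -80.3]
side spacer [285.6 174.1] 0.5 [ 642.  -205.6]
side nut_a [310.4 253.6] 0.56 [435.  141.3]
side nut_a [340.6 195.6] 0.54 [ 428.5 -139.5]
side wedge [236.5 254.9] 0.48 [625.  205.6]
side can [307.3 145. ] 0.7 [ 635.9 -416.2]
side can [382.  153.8] 0.58 [ 354.1 
[... 292 characters left out ...]
(373.268310546875, 186.08535766601562), (7.398913383483887, 18.662927627563477), 6.340191841125488) 139
plate 0.9 ((273.50823974609375, 185.57809448242188), (32.03354263305664, 45.066802978515625), 83.9909896850586) 1392
plate 0.4 ((172.0626678466797, 170.60617065429688), (73.03742980957031, 51.19960403442383), 66.57130432128906) 3545
{'time_s': 1.05, 'joints': [-1.473, 0.313, 1.498, -0.0, 1.331, -0.223], 'dq': [-0.001, 0.001, 0.0, -0.001, -0.0, 0.001], 'tau': [0.002, -41.217, -25.99, -0.0, 0.0, -0.0], 'eef_pos': [165.525, -498.213, 248.286], 'ee_rot': [-0.0, 0.987, 0.16, -0.0], 'force': [0.544, -0.984, -0.723], 'wrist_torque': [-0.012, 0.028, -0.014], 'grip_force': 0.0, 'grip_width': 0.998}
```

View pics/crop.png

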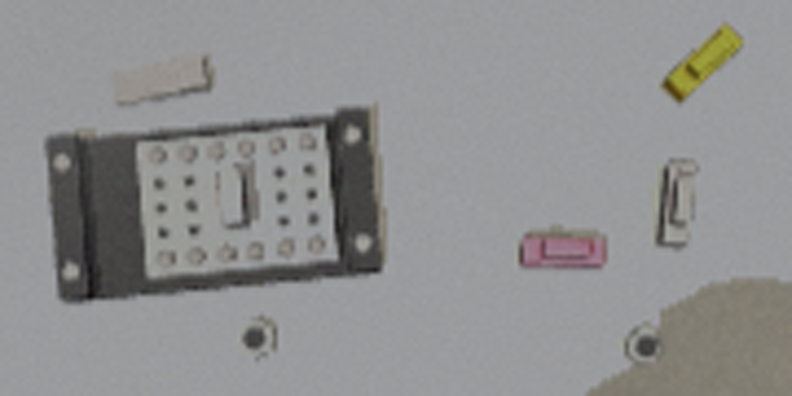

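The wide gap is at the image-left stop (world +y), columns 92–138 of the crop. The right gap is only a few mm, and the spacer is centred near crop (676,203). I'll fit the poses from the corners.

Run:
```python
from h import *
from scipy.optimize import least_squares
def fit(P,uv,g):
    uv=np.array(uv)/4.4+[220,140]-.5+.5/4.4
    def w(p):
        c,s=np.cos(p[2]),np.sin(p[2]);P_=np.array(P,float)
        return np.c_[p[0]+c*P_[:,0]-s*P_[:,1],p[1]+s*P_[:,0]+c*P_[:,1],P_[:,2]]
    r=least_squares(lambda p:(proj("top",w(p))-uv).ravel(),g,x_scale=[10,10,.1]);return r.x.round(3),r.fun.reshape(-1,2).round(2).tolist()
# model: x->image up, y->image left
print("fix",fit([[60,117,34],[-60,117,34],[-60,-117,34],[60,-117,34]],[[47,137],[62,300],[383,270],[372,108]],[535,170,.1]))
print("plate",fit([[50,70,30],[-50,70,30],[-50,-70,30],[50,-70,30]],[[137,143],[148,277],[337,262],[325,128]],[530,150,.1]))
print("bar",fit([[20,8,65],[-20,8,65],[-20,-8,65],[20,-8,65]],[[219,166],[224,227],[246,225],[242,164]],[530,150,.1]))
print("spacer",fit([[30,10,30],[-30,10,30],[-30,-10,30],[30,-10,30]],[[665,160],[657,244],[687,247],[697,160]],[530,-160,-.1]))
print("tab",fit([[17,6,55],[-17,6,55],[-17,-6,55],[17,-6,55]],[[676,164],[669,222],[690,222],[697,168]],[530,-160,-.1]))
im=capture("side")
c=im[150:290,220:370,::-1]
cv2.imwrite("pics/scrop.png",cv2.resize(c,None,fx=4.2,fy=4.2,interpolation=cv2.INTER_CUBIC))
im=capture("top")
cv2.imwrite("pics/tcrop.png",cv2.resize(im[165:210,330:400,::-1],None,fx=11,fy=11,interpolation=cv2.INTER_CUBIC))
```

```text
fix (array([5.31983e+02, 1.62839e+02, 9.30000e-02]), [[0.52, -0.13], [-0.03, 0.02], [0.17, 0.17], [-0.67, -0.06]])
plate (array([5.33332e+02, 1.48312e+02, 8.70000e-02]), [[-0.21, -0.1], [-0.44, 0.32], [0.22, 0.06], [0.43, -0.29]])
bar (array([5.34165e+02, 1.47307e+02, 8.40000e-02]), [[0.1, 0.56], [-0.1, -0.6], [0.02, -0.56], [-0.02, 0.6]])
spacer (array([ 5.33816e+02, -1.73201e+02, -1.06000e-01]), [[0.43, 0.18], [0.44, -0.5], [-0.2, -0.51], [-0.68, 0.84]])
tab (array([ 5.37218e+02, -1.74012e+02, -1.27000e-01]), [[0.34, 1.26], [0.66, -1.29], [-0.34, -0.8], [-0.66, 0.84]])
```

View pics/scrop.png

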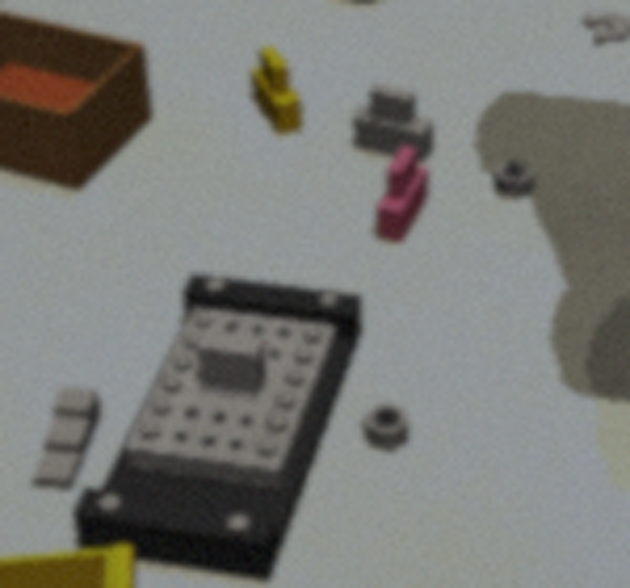

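View pics/tcrop.png

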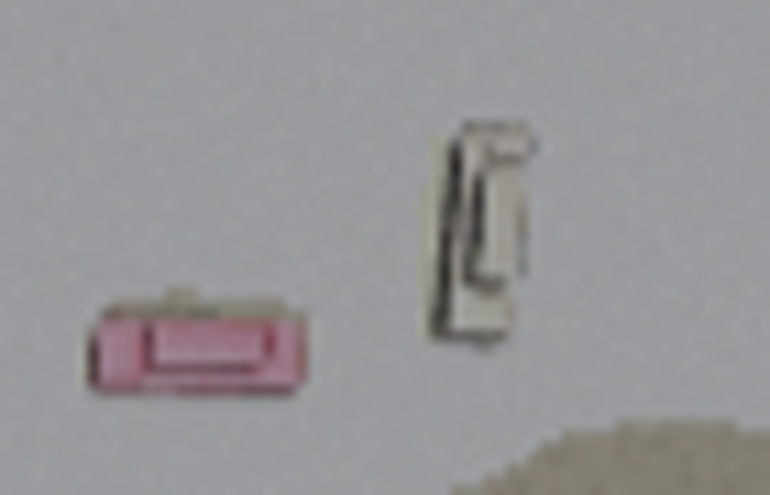

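The side picture confirms the wide gap at the near (+y) stop, and shows the spacer upright at crop (393,125) just behind the pink look-alike. I'll do a joint two-camera fit.

```bash
cat > fit.py <<'E'
from h import *
from scipy.optimize import least_squares
def w(p,P):
    c,s=np.cos(p[2]),np.sin(p[2]);P=np.array(P,float)
    return np.c_[p[0]+c*P[:,0]-s*P[:,1],p[1]+s*P[:,0]+c*P[:,1],P[:,2]]
def fit(obs,g):
    def f(p): return np.concatenate([(proj(c,w(p,P))-uv).ravel() for c,P,uv in obs])
    r=least_squares(f,g,x_scale=[10,10,.1],loss="soft_l1");return r.x.round(3),f(r.x).reshape(-1,2).round(1).tolist()
def px(uv,k,o): return (np.array(uv)+.5)/k-.5+o
E
python3 - <<'E'
from fit import *
t=lambda u:px(u,11,[330,165]); s=lambda u:px(u,4.2,[220,150]); q=lambda u:px(u,4.4,[220,140])
top=("top",[[30,10,30],[-30,10,30],[-30,-10,30],[30,-10,30],[17,6,55],[-17,6,55],[-17,-6,55],[17,-6,55]],t([[465,128],[445,333],[508,333],[530,130],[492,162],[485,275],[516,278],[524,162]]))
side=("side",[[30,10,30],[-30,10,30],[17,6,55],[-17,6,55],[30,10,0]],s([[356,122],[430,135],[371,92],[413,98],[354,147]]))
for o in([top],[side],[top,side]): print("spacer",*fit(o,[533,-173,-.1]))
ft=("top",[[60,117,34],[-60,117,34],[-60,-117,34]],q([[47,137],[62,300],[383,270]]))
fs=("side",[[60,117,34],[-60,117,34],[60,-117,34],[-60,-117,34]],s([[82,515],[272,545],[190,278],[361,297]]))
for o in([ft],[fs],[ft,fs]): print("fix",*fit(o,[533,163,.1]))
bt=("top",[[50,70,30],[-50,70,30],[-50,-70,30],[50,-70,30]],q([[137,143],[148,277],[337,262],[325,128]]))
bs=("side",[[50,70,30],[-50,70,30],[50,-70,30],[-50,-70,30]],s([[128,455],[277,470],[190,309],[338,325]]))
for o in([bt],[bs],[bt,bs]): print("plate",*fit(o,[533,149,.1]))
E
```

```text
spacer [ 5.34560e+02 -1.75152e+02 -9.50000e-02] [[-0.1, -0.2], [0.1, -0.4], [0.5, 0.2], [0.1, 0.2], [-0.5, -0.2], [-0.8, 0.1], [0.2, 0.2], [0.4, 0.1]]
spacer [ 5.27201e+02 -1.68350e+02 -2.40000e-02] [[-0.3, -0.7], [-0.4, -0.6], [0.1, 0.0], [0.1, 0.4], [0.5, 1.0]]
spacer [ 5.32747e+02 -1.74720e+02 -6.90000e-02] [[-0.5, 0.4], [0.2, 0.2], [0.7, 0.7], [-0.2, 0.6], [-0.8, 0.4], [-0.8, 0.8], [0.2, 0.8], [0.1, 0.6], [-1.2, -2.2], [-1.7, -1.7], [-0.9, -1.4], [-1.1, -0.8], [-0.4, -0.6]]
fix [5.32228e+02 1.63659e+02 9.80000e-02] [[0.2, -0.0], [-0.2, 0.1], [-0.0, -0.1]]
fix [5.26241e+02 1.70482e+02 1.18000e-01] [[-1.0, 0.7], [0.5, 0.2], [0.3, -0.7], [0.0, -0.6]]
fix [5.29011e+02 1.66417e+02 1.13000e-01] [[-0.9, 1.5], [-0.7, 1.6], [-0.7, 0.3], [-1.5, -0.8], [-0.2, -1.2], [0.2, -1.8], [-0.3, -1.5]]
plate [5.33329e+02 1.48313e+02 8.60000e-02] [[-0.2, -0.1], [-0.4, 0.3], [0.2, 0.1], [0.4, -0.3]]
plate [5.29533e+02 1.54529e+02 1.16000e-01] [[-0.5, -1.0], [1.3, 0.5], [0.3, -0.0], [-0.8, 0.3]]
plate [5.32126e+02 1.50173e+02 9.50000e-02] [[-0.9, 0.5], [-0.9, 0.9], [-0.2, 0.2], [-0.3, -0.1], [-1.1, -2.6], [0.3, -0.6], [0.6, -1.3], [-0.7, -0.6]]
```

```bash
cat >> h.py <<'E'
def go(x,y,z,yaw):
    s=sense();R=q2R(s["ee_rot"]);T=Ro.from_euler("z",yaw).as_matrix()@np.diag([1,-1,-1.])
    print("shift cm",(R.T@(np.array([x,y,z])-s["eef_pos"])/10).round(2),"turn",Ro.from_matrix(R.T@T).as_rotvec().round(3))
E
python3 -c "
from h import *
go(532,-173,115,-.09)"
```

```text
shift cm [ 45.03 -19.31  13.33] turn [ 0.    -0.     0.411]
```

>>> {"name": "step_arm", "arguments": {
  "commands": "0.5 45 -19.3 5 0 0 0.41;0.5 45 -19.3 5 0 0 0.41;0.5 45 -19.3 5 0 0 0.41;0.5 45 -19.3 5 0 0 0.41;0.5 45 -19.3 5 0 0 0.41;0.5 45 -19.3 5 0 0 0.41;0.5 45 -19.3 5 0 0 0.41;0.5 45 -19.3 5 0 0 0.41;0.5 45 -19.3 5 0 0 0.41;0.5 45 -19.3 5 0 0 0.41;0.5 45 -19.3 5 0 0 0.41;0.5 45 -19.3 5 0 0 0.41;0.5 45 -19.3 5 0 0 0.41;0.5 45 -19.3 13.3 0 0 0.41;0.5 45 -19.3 13.3 0 0 0.41;0.5 45 -19.3 13.3 0 0 0.41;0.5 45 -19.3 13.3 0 0 0.41;0.5 45 -19.3 13.3 0 0 0.41;0.5 45 -19.3 13.3 0 0 0.41;0.5 45 -19.3 13.3 0 0 0.41",
  "newtons": 60
}}

```text
time_s: 2.82
eef_pos: [532.5, -173.8, 117.5]
ee_rot: [0.001, 0.999, -0.045, 0.002]
force: [-0.7, 0.9, -0.1]
grip_width: 0.502
grip_force: 0.0
```

Run:
```python
from h import *
s=sense();print(s["time_s"],s["eef_pos"],s["ee_rot"],s["grip_width"])
im=capture("side");p=s["eef_pos"]
print(proj("side",[[p[0],p[1],p[2]-17]]))
a=cv2.resize(im[90:230,230:370,::-1],None,fx=4.2,fy=4.2,interpolation=cv2.INTER_CUBIC)
cv2.imwrite("pics/a.png",a)
```

```text
2.8167 [ 532.50553575 -173.79844444  117.51039725] [ 8.65654200e-04  9.99000014e-01 -4.46711546e-02  1.64612605e-03] 0.5019639302697286
[[312.35306521 158.17555533]]
```

View pics/a.png

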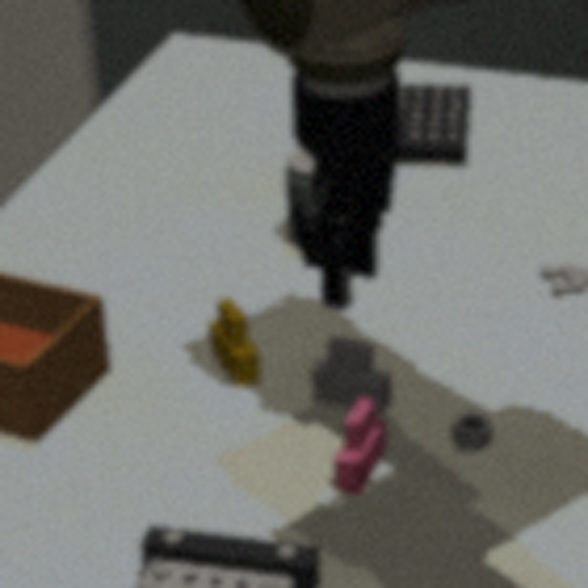

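Run:
```python
from fit import *
s=lambda u:px(u,4.2,[220,150]); a=lambda u:px(u,4.2,[230,90])
P=[[30,10,30],[-30,10,30],[17,6,55],[-17,6,55]]
U=[s([[356,122],[430,135],[371,92],[413,98]]),a([[317,372],[390,381],[331,344],[373,350]])]
for u in U:
  for yaw in(-.05,-.09,-.12):
    f=lambda p:(proj("side",w([p[0],p[1],yaw],P))-u).ravel()
    r=least_squares(f,[530,-170]);print(yaw,r.x.round(1),r.fun.round(1))
p=sense()["eef_pos"]
print(px(np.array([337,303]),4.2,[230,90]),proj("side",[[p[0],p[1]+d,p[2]-z] for d in(21,28,35) for z in(10,14,17)]).round(1))
for l in ["spacer"]:
  for r in spot_point("side",l): print(r["xy"],at("side",r["xy"],0),r["score"])
```

```text
-0.05 [ 526.2 -167.3] [-0.1 -0.6 -0.4 -0.2  0.3  0.2  0.2  0.7]
-0.09 [ 525.9 -167.3] [ 0.  -0.8 -0.6 -0.   0.4  0.1  0.1  0.8]
-0.12 [ 525.7 -167.2] [ 0.1 -0.9 -0.7  0.1  0.5 -0.   0.1  0.9]
-0.05 [ 525.5 -170.4] [-0.3 -0.6 -0.4  0.7  0.4 -0.3  0.3  0.2]
-0.09 [ 525.2 -170.4] [-0.1 -0.8 -0.5  0.9  0.5 -0.4  0.2  0.3]
-0.12 [ 524.9 -170.4] [-0.  -0.9 -0.6  1.1  0.6 -0.5  0.1  0.4]
[309.85714286 161.76190476] [[310.2 159.7]
 [310.2 160.8]
 [310.3 161.7]
 [309.5 160.9]
 [309.5 162. ]
 [309.6 162.8]
 [308.8 162. ]
 [308.8 163.1]
 [308.8 164. ]]
[283.9, 176.5] [ 642.15197923 -190.11636379] 0.74
[310.0, 182.7] [ 545.1629658  -180.29142029] 0.65
[317.1, 200.2] [492.48304014 -94.46384266] 0.46
[208.3, 334.9] [569.78613027 459.1927482 ] 0.25
```

>>> {"name": "step_arm", "arguments": {
  "commands": "0.5 -0.35 -0.2 2 0 0 0;0.5 -0.35 -0.2 4 0 0 0;0.5 -0.35 -0.2 5 0 0 0;0.5 -0.35 -0.2 5.8 0 0 0;0.5 -0.35 -0.2 6.4 0 0 0;0.5 -0.35 -0.2 6.4 0 0 0;0.5 -0.35 -0.2 6.4 0 0 0"
}}

```text
time_s: 3.5
eef_pos: [528.7, -171.1, 51.7]
ee_rot: [0.0, 0.999, -0.045, 0.0]
force: [-0.2, -0.2, 0.3]
grip_width: 0.494
grip_force: 0.0
```

Run:
```python
from h import *
s=sense();print(s["time_s"],s["eef_pos"],s["force"],s["grip_width"])
im=capture("side")
cv2.imwrite("pics/b.png",cv2.resize(im[130:220,270:360,::-1],None,fx=6.5,fy=6.5,interpolation=cv2.INTER_CUBIC))
```

```text
3.5 [ 528.70604025 -171.05350545   51.74185102] [-0.24278247 -0.21215274  0.27667322] 0.4935474127828217
```

View pics/b.png

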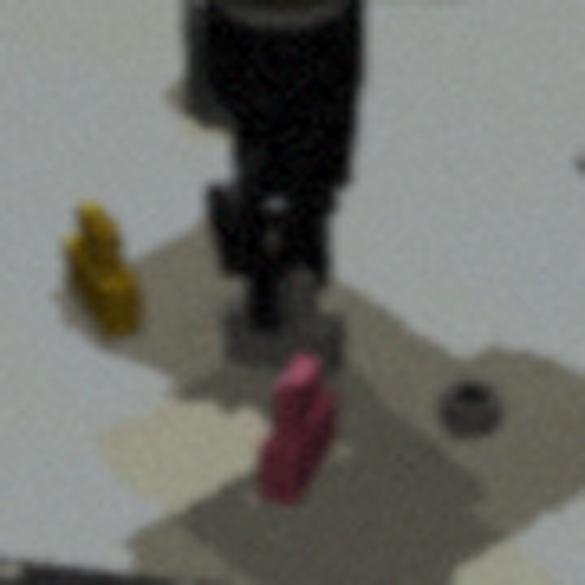

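The near finger (≈266,300) sits about 5 mm toward +x of the spacer's centre (slab columns 228–342). I'll shift −x and close.

>>> {"name": "step_arm", "arguments": {
  "commands": "0.5 -0.4 -0.1 0.05 0 0 0;0.5 -0.4 -0.1 0.05 0 0 0;0.35 -0.4 -0.1 0.05 0 0 0;0.3 -0.4 -0.1 0.05 0 0 0;0.25 -0.4 -0.1 0.05 0 0 0;0.22 -0.4 -0.1 0.05 0 0 0;0.2 -0.4 -0.1 0.05 0 0 0;0.18 -0.4 -0.1 0.05 0 0 0;0.1 -0.4 -0.1 0.05 0 0 0;0 -0.4 -0.1 0.05 0 0 0;0 -0.4 -0.1 0.05 0 0 0;0 -0.4 -0.1 0.05 0 0 0;0 -0.4 -0.1 0.05 0 0 0;0 -0.4 -0.1 0.05 0 0 0"
}}

```text
time_s: 4.72
eef_pos: [524.7, -169.6, 51.1]
ee_rot: [0.0, 0.999, -0.045, 0.0]
force: [-1.4, -1.0, 5.8]
grip_width: 0.127
grip_force: 59.1
```

>>> {"name": "step_arm", "arguments": {
  "commands": "0 0 0 -2 0 0 0;0 0 0 -5 0 0 0;0 0 0 -8.5 0 0 0;0 0 0 -8.5 0 0 0;0 0 0 -8.5 0 0 0"
}}

```text
time_s: 5.13
eef_pos: [524.7, -169.4, 136.3]
ee_rot: [0.0, 0.999, -0.045, 0.001]
force: [1.0, 0.8, -4.3]
grip_width: 0.124
grip_force: 59.3
```

```bash
python3 -c "
from h import *
go(517,244,135,.105)"
```

```text
shift cm [ -4.45 -41.11   0.1 ] turn [ 0.001 -0.001 -0.194]
```

>>> {"name": "step_arm", "arguments": {
  "commands": "0 -0.3 -2 0 0 0 0;0 -0.6 -5 0 0 0 0;0 -0.9 -8.5 0 0 0 -0.05;0 -1.2 -12 0 0 0 -0.1;0 -1.6 -15.5 0 0 0 -0.15;0 -2 -19 0 0 0 -0.19;0 -2.4 -22.5 0 0 0 -0.19;0 -2.8 -26 0 0 0 -0.19;0 -3.2 -29.5 0 0 0 -0.19;0 -3.6 -33 0 0 0 -0.19;0 -4 -36 0 0 0 -0.19;0 -4.2 -38.5 0 0 0 -0.19;0 -4.4 -40.3 0 0 0 -0.19;0 -4.4 -41.1 0 0 0 -0.19;0 -4.4 -41.1 0 0 0 -0.19;0 -4.4 -41.1 0 0 0 -0.19"
}}

```text
time_s: 6.47
eef_pos: [516.8, 243.1, 134.5]
ee_rot: [0.0, 0.999, 0.05, -0.001]
force: [0.5, 0.0, -2.4]
grip_width: 0.125
grip_force: 59.3
```

Run:
```python
from h import *
s=sense();print(s["eef_pos"],s["ee_rot"],s["grip_width"])
im=capture("side")
cv2.imwrite("pics/c.png",cv2.resize(im[170:300,200:340,::-1],None,fx=4.4,fy=4.4,interpolation=cv2.INTER_CUBIC))
```

```text
[516.81778674 243.09139016 134.46163718] [ 3.92771000e-04  9.98725192e-01  5.04607733e-02 -1.24349453e-03] 0.12521900674107844
```

View pics/c.png

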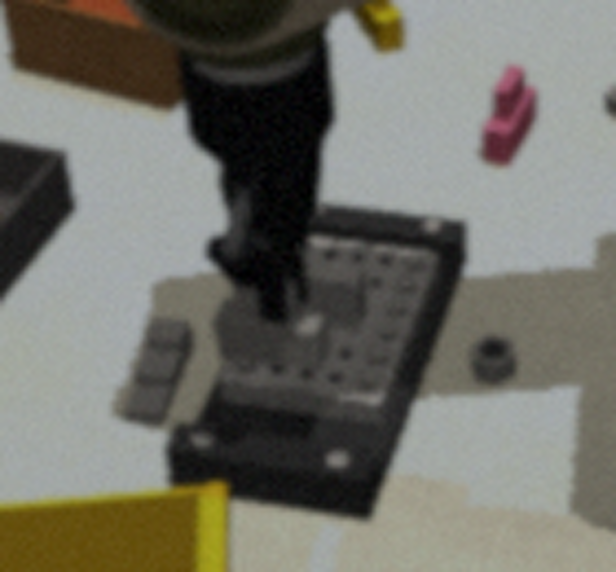

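Run:
```python
from fit import *
cr=lambda p,P:(((proj("side",w(p,P))-[200,170]+.5)*4.4-.5).round().tolist())
print("held",cr([517,243,.1],[[30,10,84],[-30,10,84],[-30,10,114],[30,10,114]]))
for f in([526,170,.11],[525,169.5,.105],[529,166.5,.11]):
  print("fix",cr(f,[[60,117,34],[-60,117,34],[-60,117,0],[-60,-117,34],[50,55,30],[-50,55,30]]))
```

```text
held [[231.0, 355.0], [333.0, 370.0], [329.0, 330.0], [225.0, 315.0]]
fix [[169.0, 453.0], [374.0, 484.0], [378.0, 525.0], [468.0, 221.0], [222.0, 385.0], [386.0, 408.0]]
fix [[170.0, 453.0], [375.0, 484.0], [379.0, 525.0], [471.0, 221.0], [223.0, 385.0], [387.0, 408.0]]
fix [[167.0, 448.0], [371.0, 478.0], [375.0, 520.0], [465.0, 217.0], [220.0, 380.0], [383.0, 403.0]]
```

The held spacer's slab (columns 217–328) projects about where predicted, and the gap lies just below it. I'll descend gently while watching the force.

>>> {"name": "step_arm", "arguments": {
  "commands": "0 -0.1 0 1.5 0 0 0;0 -0.1 0 3 0 0 0;0 -0.1 0 4 0 0 0;0 -0.1 0 4.6 0 0 0;0 -0.1 0 5.1 0 0 0;0 -0.1 0 5.4 0 0 0;0 -0.1 0 5.4 0 0 0;0 -0.1 0 5.4 0 0 0"
}}

```text
time_s: 7.18
eef_pos: [516.5, 243.7, 82.2]
ee_rot: [-0.0, 0.999, 0.05, 0.0]
force: [0.4, -0.2, -2.7]
grip_width: 0.126
grip_force: 59.3
```

>>> {"name": "step_arm", "arguments": {
  "commands": "0 0 0 0.3 0 0 0;0 0 0 0.6 0 0 0;0 0 0 0.9 0 0 0;0 0 0 1.2 0 0 0;0 0 0 1.4 0 0 0;0 0 0 1.4 0 0 0;0 0 0 1.4 0 0 0"
}}

```text
time_s: 7.77
eef_pos: [516.3, 243.7, 67.7]
ee_rot: [0.0, 0.999, 0.05, -0.0]
force: [0.4, 0.2, -4.0]
grip_width: 0.122
grip_force: 59.3
```

>>> {"name": "step_arm", "arguments": {
  "commands": "0 0 0 0.15 0 0 0;0 0 0 0.3 0 0 0;0 0 0 0.4 0 0 0;0 0 0 0.45 0 0 0;0 0 0 0.45 0 0 0;0 0 0 0.45 0 0 0"
}}

```text
time_s: 8.27
eef_pos: [516.3, 243.7, 63.3]
ee_rot: [0.0, 0.999, 0.05, 0.0]
force: [0.2, 0.5, -3.1]
grip_width: 0.125
grip_force: 59.4
```

>>> {"name": "step_arm", "arguments": {
  "commands": "0 0 0 0.05 0 0 0;0 0 0 0.1 0 0 0;0 0 0 0.1 0 0 0;0 0 0 0.1 0 0 0"
}}

```text
time_s: 8.6
eef_pos: [516.4, 243.7, 63.1]
ee_rot: [0.0, 0.999, 0.05, 0.0]
force: [-3.6, -0.9, 4.6]
grip_width: 0.127
grip_force: 60.6
```

Contact with the bed. Release, then rise.

>>> {"name": "step_arm", "arguments": {
  "commands": "0.15 0 0 0.05 0 0 0;0.2 0 0 0.05 0 0 0;0.25 0 0 0.05 0 0 0;0.3 0 0 0.05 0 0 0;0.35 0 0 0.05 0 0 0;0.4 0 0 0.05 0 0 0;0.4 0 0 0.05 0 0 0;0.4 0 0 -2 0 0 0;0.4 0 0 -5 0 0 0;0.4 0 0 -8 0 0 0;0.4 0 0 -8 0 0 0;0.4 0 0 -8 0 0 0"
}}

```text
time_s: 9.6
eef_pos: [516.9, 243.8, 143.7]
ee_rot: [-0.0, 0.999, 0.05, 0.002]
force: [-0.9, 0.4, -1.0]
grip_width: 0.399
grip_force: 0.0
```

Run:
```python
from h import *
s=sense();print(s["eef_pos"],s["force"],s["grip_width"])
im=capture("side")
cv2.imwrite("pics/d.png",cv2.resize(im[190:300,200:340,::-1],None,fx=5.6,fy=5.4,interpolation=cv2.INTER_CUBIC))
for r in spot_point("side","plate_bar"): print(r["xy"],at("side",r["xy"],47),r["score"])
go(530,155,140,.105)
```

```text
[516.92936377 243.84374083 143.66526395] [-0.91986482  0.38233486 -0.97989277] 0.39902726497280844
[276.0, 234.7] [530.10363915 145.62431117] 0.95
shift cm [0.52 8.95 0.14] turn [ 0.     0.001 -0.004]
```

View pics/d.png

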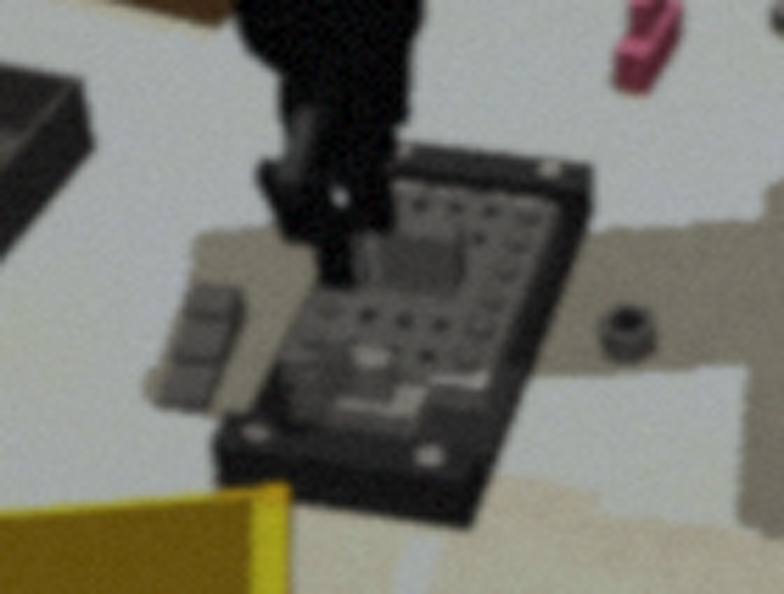

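Run:
```python
from fit import *
cr=lambda p,P:(((proj("side",w(p,P))-[200,190]+.5)*[5.6,5.4]-.5).round().tolist())
f=[527.5,168,.105]
print("fix",cr(f,[[-60,117,0],[-60,-117,34],[60,117,34],[60,117,0]]))
for o in(0,4,8):
  print(o,cr(f,[[30+o,85,42],[-30+o,85,42],[-30+o,85,12],[30+o,85,12],[17+o,81,67],[-17+o,81,67]]))
capture("side")
for n in("spacer","fixture","plate"):
  for r in trace("side",n): print(n,((np.array(r["rect"][:2])-[200,190])*[5.6,5.4]).round(),(np.array(r["rect"][2:])*[5.6,5.4]).round(),round(r["score"],2))
```

```text
fix [[478.0, 533.0], [595.0, 161.0], [213.0, 444.0], [223.0, 495.0]]
0 [[298.0, 392.0], [426.0, 410.0], [431.0, 456.0], [305.0, 438.0], [323.0, 351.0], [397.0, 361.0]]
4 [[290.0, 391.0], [418.0, 409.0], [423.0, 455.0], [297.0, 436.0], [315.0, 350.0], [388.0, 360.0]]
8 [[282.0, 390.0], [409.0, 408.0], [414.0, 453.0], [289.0, 435.0], [306.0, 349.0], [379.0, 359.0]]
spacer [363. 389.] [141.  96.] 0.74
spacer [645.  21.] [ 69. 125.] 0.67
fixture [395. 330.] [408. 395.] 0.74
plate [412. 299.] [302. 229.] 0.63
```

The spacer stands upright in the gap: the trace centre is (363,389) against (365,390) predicted for centred. Next I'll move to the bar.

>>> {"name": "step_arm", "arguments": {
  "commands": "0.6 0.1 3 0 0 0 0;0.6 0.2 6 0 0 0 0;0.6 0.3 9.3 0 0 0 0;0.6 0.3 9.3 1 0 0 0;0.6 0.3 9.3 3 0 0 0;0.6 0.3 9.3 4 0 0 0;0.6 0.3 9.3 4 0 0 0;0.6 0.3 9.3 4 0 0 0"
}}

```text
time_s: 10.57
eef_pos: [528.4, 151.9, 101.9]
ee_rot: [-0.0, 0.999, 0.051, -0.001]
force: [0.1, -0.8, 0.6]
grip_width: 0.6
grip_force: 0.0
```

Run:
```python
from h import *
s=sense();print(s["eef_pos"],s["grip_width"])
im=capture("side")
cv2.imwrite("pics/e.png",cv2.resize(im[190:300,200:340,::-1],None,fx=5.6,fy=5.4,interpolation=cv2.INTER_CUBIC))
```

```text
[528.39544309 151.86345673 101.92515709] 0.5995715503114823
```

View pics/e.png

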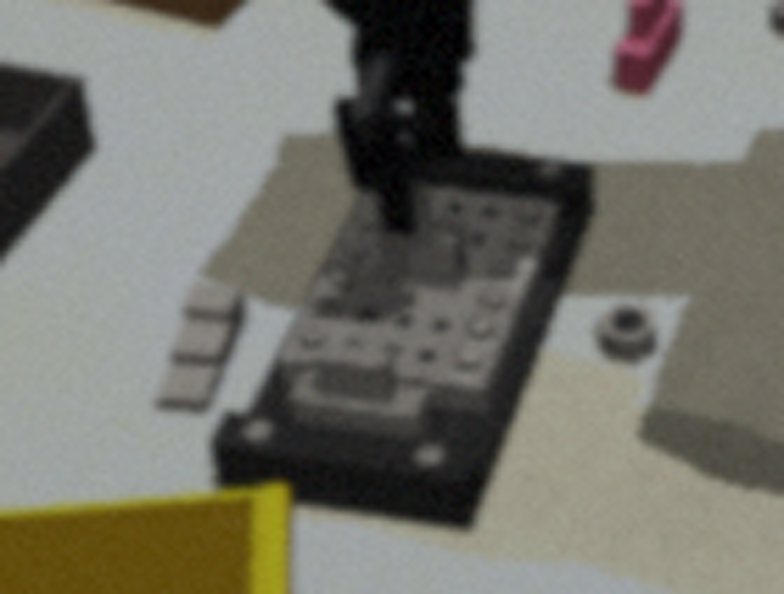

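The near finger (400,215) lines up with the bar (columns 383–463) once perspective is allowed for. The spacer is upright, columns 288–423. I'll descend and grip.

>>> {"name": "step_arm", "arguments": {
  "commands": "0.6 0 0 1.5 0 0 0;0.6 0 0 3 0 0 0;0.6 0 0 4 0 0 0;0.6 0 0 4.5 0 0 0;0.6 0 0 4.9 0 0 0;0.6 0 0 4.9 0 0 0;0.5 0 0 4.9 0 0 0;0.4 0 0 4.9 0 0 0;0.35 0 0 4.9 0 0 0;0.3 0 0 4.9 0 0 0;0.25 0 0 4.9 0 0 0;0.2 0 0 4.9 0 0 0;0.1 0 0 4.9 0 0 0;0 0 0 4.9 0 0 0;0 0 0 4.9 0 0 0;0 0 0 4.9 0 0 0"
}}

```text
time_s: 11.95
eef_pos: [528.9, 151.3, 53.8]
ee_rot: [0.0, 0.999, 0.05, 0.0]
force: [-1.4, -2.1, 4.6]
grip_width: 0.173
grip_force: 59.2
```

>>> {"name": "step_arm", "arguments": {
  "commands": "0 0 -0.1 0 0 0 0;0 0 -0.25 0 0 0 0;0 0 -0.4 0 0 0 0;0 0 -0.55 0 0 0 0;0 0 -0.7 0 0 0 0;0 0 -0.8 0 0 0 0;0 0 -0.8 0 0 0 0"
}}

```text
time_s: 12.53
eef_pos: [528.1, 159.5, 53.8]
ee_rot: [-0.0, 0.999, 0.05, 0.0]
force: [-1.2, -0.7, 6.0]
grip_width: 0.175
grip_force: 59.3
```

>>> {"name": "step_arm", "arguments": {
  "commands": "0 0 -0.1 0 0 0 0;0 0 -0.2 0 0 0 0;0 0 -0.3 0 0 0 0;0 0 -0.4 0 0 0 0;0 0 -0.5 0 0 0 0;0 0 -0.6 0 0 0 0;0 0 -0.6 0 0 0 0;0 0 -0.6 0 0 0 0"
}}

```text
time_s: 13.2
eef_pos: [527.5, 165.1, 53.8]
ee_rot: [0.0, 0.999, 0.05, 0.0]
force: [-2.1, -3.7, 6.4]
grip_width: 0.174
grip_force: 59.3
```

>>> {"name": "step_arm", "arguments": {
  "commands": "0 0 -0.1 0 0 0 0;0 0 -0.2 0 0 0 0;0 0 -0.3 0 0 0 0;0 0 -0.4 0 0 0 0;0 0 -0.4 0 0 0 0"
}}

```text
time_s: 13.62
eef_pos: [527.1, 168.9, 53.8]
ee_rot: [0.0, 0.999, 0.05, 0.0]
force: [-1.0, -4.2, 4.7]
grip_width: 0.173
grip_force: 59.3
```

>>> {"name": "step_arm", "arguments": {
  "commands": "0 0 -0.05 0 0 0 0;0 0 -0.1 0 0 0 0;0 0 -0.1 0 0 0 0;0 0 -0.1 0 0 0 0"
}}

```text
time_s: 13.95
eef_pos: [527.1, 169.8, 53.8]
ee_rot: [0.0, 0.999, 0.05, 0.0]
force: [-0.7, -5.0, 6.1]
grip_width: 0.175
grip_force: 59.3
```

>>> {"name": "step_arm", "arguments": {
  "commands": "0 0 -0.05 0 0 0 0;0 0 -0.1 0 0 0 0;0 0 -0.1 0 0 0 0;0 0 -0.1 0 0 0 0"
}}

```text
time_s: 14.28
eef_pos: [527.1, 169.9, 53.8]
ee_rot: [0.001, 0.999, 0.05, 0.0]
force: [-1.1, -11.8, 6.3]
grip_width: 0.179
grip_force: 59.6
```

>>> {"name": "step_arm", "arguments": {
  "commands": "0 0 -0.05 0 0 0 0;0 0 -0.1 0 0 0 0;0 0 -0.1 0 0 0 0;0 0 -0.1 0 0 0 0"
}}

```text
time_s: 14.62
eef_pos: [527.0, 169.9, 53.8]
ee_rot: [0.002, 0.999, 0.05, 0.0]
force: [-1.7, -17.7, 5.8]
grip_width: 0.178
grip_force: 59.7
```

Stop reached (y no longer grows, the force does). I'll ease back to about 12 N.

>>> {"name": "step_arm", "arguments": {
  "commands": "0 0 0.04 0 0 0 0;0 0 0.08 0 0 0 0;0 0 0.08 0 0 0 0;0 0 0.08 0 0 0 0;0 0 0.08 0 0 0 0;0 0 0.08 0 0 0 0"
}}

```text
time_s: 15.12
eef_pos: [527.1, 169.9, 53.8]
ee_rot: [0.001, 0.999, 0.05, 0.0]
force: [-0.8, -13.6, 6.6]
grip_width: 0.177
grip_force: 59.7
```

Run:
```python
from fit import *
s=sense();print(s["time_s"],s["eef_pos"],s["force"],s["grip_width"])
capture("side")
cr=lambda p,P:(((proj("side",w(p,P))).round(1).tolist()))
print("pred",cr([526,168,.105],[[30,95,42],[-30,95,42],[-30,95,12],[-30,75,42],[17,91,67],[-17,91,67]]))
for n in("spacer","plate","nut_a","wedge"):
  for r in trace("side",n): print(n,np.round(r["rect"],1),round(r["score"],2))
print(sense()["force"])
```

```text
15.1167 [527.05650095 169.89229187  53.76222969] [ -0.77905587 -13.55782966   6.63708737] 0.17700319776509937
pred [[252.2, 265.2], [275.2, 268.5], [276.0, 277.0], [277.4, 262.9], [256.6, 257.6], [269.8, 259.5]]
spacer [316.9 195.8   7.8  20.7] 0.7
spacer [264.2 263.1  22.4  14.1] 0.59
plate [272.  253.6  54.8  42.4] 0.6
nut_a [311.1 253.   14.9  13. ] 0.62
nut_a [341.2 191.8  10.5   7.6] 0.61
wedge [236.7 255.7   9.6  23.7] 0.69
[ -1.10995928 -12.28748268   6.69705163]
```

```bash
python3 -c "
from rig import *
print(finish_job())"
```

```text
the job is handed in; nothing more can be done
None
```

The spacer stands upright in the +y gap, about centred, and the plate is closed on it and still held with about 12–13 N at the tool, roughly 11 N on the spacer after plate friction; job handed in at about 15 s.

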